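Sort the craft things into their holders

ROBOT

A 6-joint arm with a two-finger parallel gripper is mounted at the origin on a cart in front of the work surface, level with it; the furniture and walls round the work are solid. World frame = base frame: x ahead of the robot, y to its left, z up, the work surface at z = 0. Lengths are in m, angles in rad, forces in N, time in s.
With the tool pointing down it reaches from about 0.3 to 0.75 m from the base axis. Payload 8.5 kg.
Tool frame: the origin (TCP) lies at the very end of the fingers, on their centre line; the grasp point (between the pads) lies 19 mm behind it; x points along the fingers, y is the direction in which the jaws open and shut, and the axes are right-handed (so a half turn about x gives the same grasp; the last joint's range is limited). The gripper opens to 88 mm and grips with 3 to 60 N. Pads are 18 mm wide; open, the fingers measure 123 mm over their backs; the gripper's body (75 mm by 187 mm) begins 45 mm behind the grasp point.
Start: joints at [1.077, 0.381, 1.297, -0, 1.464, -0.215], TCP at [0.151, 0.529, 0.218] pointing down, gripper open.
Joint ranges: [-3.11, 3.11], [-0.89, 2.33], [0.22, 2.48], [-1.42, 4.56], [0.17, 2.85], [-2.88, 2.88]. Speed limits (rad/s): [2.39, 2.39, 3.14, 3.14, 3.14, 3.14].

INTERFACE

Orientations are given as a unit quaternion [w, x, y, z].
In Python, from station import ctrl, fingers, solver, sensors, optics, ticket gives the robot as it stands. Calls block until the motion is done:
- ctrl.movep(position, orientation): joint-space move of the TCP to a pose.
- ctrl.move_straight(position, velocity=0.15, orientation=None): straight line of the TCP; orientation=None keeps the orientation; velocity is the mean speed in m/s.
- ctrl.move_joints(angles): joint-space move.
- fingers.gripper_to(opening): finger opening in m; the grip force is fixed at half the most; returns when the fingers have stopped.
- ctrl.pause(seconds).
- solver.solve_ik(position, orientation): joint angles nearest the present ones, or None.
- sensors.get_obs(): the state.
- optics.snapshot(name): name is "scene" or "side" or "wrist"; returns a dict with "color" (480x640x3 uint8, red, green, blue), "z_map" (480x640 float32, m along the optical axis (not along the pixel's ray), 0 where there is no reading), "K" (3x3 intrinsics, pixels), "world_from_camera" (4x4, takes a point from camera to world coordinates). Camera axes: x right, y down, z forward; pixel columns grow to the right and rows downward; lengths in m; the calibration is good to about 2 mm. The wrist camera is an equidistant fisheye: a pixel r from the principal point sees the ray r / f radians off the axis. A picture is of the moment at which its call begins.
A pose or a line that the arm cannot do raises ctrl.Unreachable and nothing moves.
- ticket.job_done(): hands the job in, once; it reports no verdict.
The state is a dict: "t": time; "qpos": joint angles; "joint_vel": joint speeds; "joint_torque": joint torques, N m; "tool_pos": TCP position; "tcp_rot": TCP orientation; "force": force on the tool from outside, world axes, zero at the start; "torque": the same for the moment, N m; "opening": finger opening in m.
Only numpy, scipy, OpenCV 4.12 (cv2) and the standard library are available. Lean on these libraries where they do the work, as an engineer would, in place of code of your own. Each camera call takes 0.05 s, during which the arm holds its last target.

TASK

Sort the mixed craft things on the table into the holders where they belong: stand the two paint bottles in the plywood caddy, one in each compartment, lay the paint brush lengthwise in the long shallow wooden tray, and lay both plain grey stones flat, side by side, in the round dish. Do not knock the bottles over, and leave the two painted ladybird stones where they lie.

Things in the scene. Friction and masses are not known exactly. Their poses are not given: they have to be found in the camera images.
- bottle_white: 60 ml paint bottle standing upright, white body with a black cap: round body 43 mm in diameter up to about 80 mm, cap about 30 mm in diameter, total height 109 mm, about 85 g. Origin: centre of its underside; z up its axis. Grip it round the body (about 70 mm above its foot).
- bottle_red: 60 ml paint bottle standing upright, red body with a black cap: round body 43 mm in diameter up to about 80 mm, cap about 30 mm in diameter, total height 114 mm, about 85 g. Origin: centre of its underside; z up its axis. Grip it round the body (about 70 mm above its foot).
- brush: Orange-handled artist's paint brush lying flat, 161 mm long, 12 mm wide at most (10 mm to grip at the middle), 9 to 14 mm high. Origin: centre of its underside; y along its length, x across it, z up.
- stone_long: Plain unpainted grey pebble, the longer one, 49 mm long, 28 mm wide, 14 mm high, lying flat. Origin: centre of its underside; x across its width, y along its length, z up.
- stone_short: Plain unpainted grey pebble, the shorter one, 34 mm long, 23 mm wide, 12 mm high, lying flat. Origin: centre of its underside; x across its width, y along its length, z up.
- ladybird_one: Pink pebble painted as a ladybird with black spots, about 26 mm wide (x), 34 mm long (y), 16 mm high, lying flat, loose. Not to be sorted: it stays where it is. Origin: centre of its underside.
- ladybird_two: Yellow pebble painted as a ladybird with black spots, about 26 mm wide (x), 34 mm long (y), 16 mm high, lying flat, loose. Not to be sorted: it stays where it is. Origin: centre of its underside.
- caddy: Open plywood caddy for paint bottles, 72 mm (x) by 139 mm (y) outside, 40 mm high, fixed. Walls and floor 5 mm; a divider across the middle makes two compartments side by side along y, each 62 x 62 mm inside, centred 33.5 mm either side of the origin along y. Origin: centre of its underside; z up. A bottle in it stands on the floor, 5 mm above the table.
- brush_tray: Long shallow open wooden tray for brushes, 90 mm (x) by 210 mm (y) outside, 15 mm high, fixed. Walls and floor 5 mm, so 80 x 200 mm inside. Origin: centre of its underside; y along its length, z up.
- dish: Round terracotta saucer for the stones, 164 mm across the rim, 18 mm high, fixed; flat floor 5 mm thick, about 140 mm across inside. Origin: centre of its underside; z up.
Things that resemble listed ones, but are neither listed nor needed, are in the scene too. Leave any purple look-alike of the bottle_white alone.

How it is judged:
By the outcome, as a careful person would: the job done as asked, in the order asked, and still so for the second after the job is handed in, with the robot touching nothing.
It also fails if it takes over 131 s, if anything falls off the work surface, if the arm or the gripper's body presses on something with over 40 N, if the wrist force passes 120 N, or if a joint passes its speed limit or range.

## Working session

There is one attempt and no reset: what is moved stays moved. The work goes in short steps, each a Python script; the robot and the scene stay as the last script left them, time stands still between calls to the robot, and variables do not carry over. Pictures are saved under pics/ and viewed, and the job is handed in when it is done.

```bash
ls; mkdir -p pics
python3 - <<'E'
from station import ctrl, fingers, solver, sensors, optics, ticket
import cv2, numpy as np
o=sensors.get_obs()
for k,v in o.items(): print(k, np.round(v,3))
for n in ["scene","side","wrist"]:
    s=optics.snapshot(n)
    cv2.imwrite(f"pics/{n}0.png", s["color"][:,:,::-1])
    np.savez(f"{n}0.npz", **s)
    print(n, s["K"].tolist(), np.round(s["world_from_camera"],3).tolist())
E
```

```text
pics
t 0.0
qpos [ 1.077  0.381  1.298 -0.     1.464 -0.215]
joint_vel [ 0.001 -0.001  0.001 -0.001  0.     0.001]
joint_torque [ 2.0000e-03 -4.3794e+01 -2.2455e+01  7.1000e-02  3.5000e-02 -0.0000e+00]
tool_pos [0.151 0.529 0.217]
tcp_rot [ 0.7    0.098  0.7   -0.099]
force [-0.337  0.062 -1.315]
torque [-0.042 -0.069 -0.011]
opening 0.088
scene [[498.69927495333127, 0.0, 320.801013670462], [0.0, 498.69927495333127, 239.05341271249807], [0.0, 0.0, 1.0]] [[0.662, -0.293, 0.69, -0.249], [-0.749, -0.28, 0.6, -0.673], [0.018, -0.914, -0.405, 0.5], [0.0, 0.0, 0.0, 1.0]]
side [[435.5200674175015, 0.0, 316.6825186442531], [0.0, 435.5200674175015, 237.6715681554087], [0.0, 0.0, 1.0]] [[0.922, -0.181, 0.344, 0.148], [-0.388, -0.447, 0.806, -0.895], [0.008, -0.876, -0.482, 0.612], [0.0, 0.0, 0.0, 1.0]]
wrist [[371.64829954431775, 0.0, 317.99586823044905], [0.0, 371.64829954431775, 235.71577901823474], [0.0, 0.0, 1.0]] [[0.275, 0.916, 0.293, 0.075], [0.961, -0.261, -0.086, 0.551], [-0.002, 0.306, -0.952, 0.385], [0.0, 0.0, 0.0, 1.0]]
```

View pics/scene0.png

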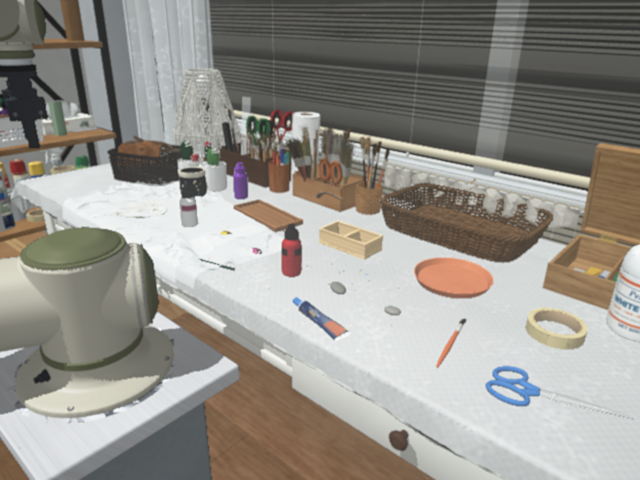

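View pics/side0.png

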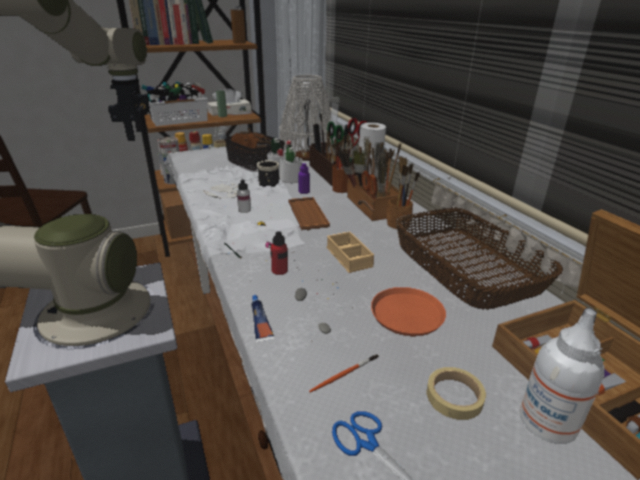

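View pics/wrist0.png

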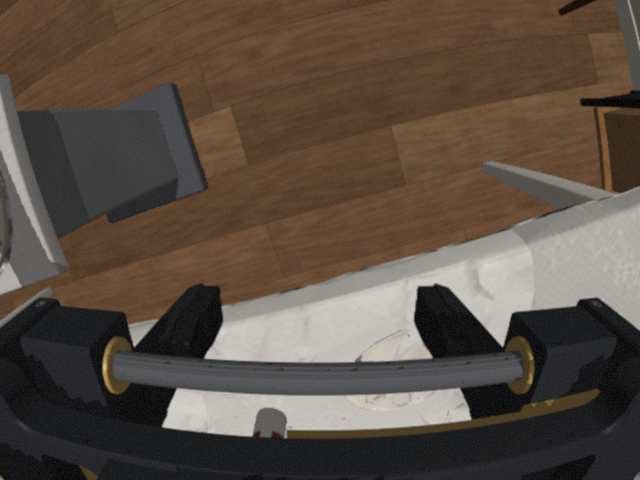

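The scene view shows the red bottle at about (291,250) and a white bottle at (189,211), with a purple one at (240,180). The stones are at (338,287) and (392,310), the brush at (452,342), the caddy at (350,238), the tray at (267,214), the dish at (454,276) and the ladybirds at (225,233) and (257,250). Look-alikes:
- **Purple bottle:** (240,180).
- **Bottle or pot:** (217,177).
- **Thin dark brush-like item:** (217,264).
- **Paint tube:** (320,317).
- **Glue bottle:** (630,290).

I'll check the choices in close crops.

Run:
```python
import cv2, numpy as np
a=cv2.imread("pics/scene0.png"); b=cv2.imread("pics/side0.png")
c=cv2.resize(a[150:300,150:350],None,fx=4,fy=4,interpolation=cv2.INTER_CUBIC)
cv2.imwrite("pics/c1.png",c)
c=cv2.resize(b[150:350,200:400],None,fx=3,fy=3,interpolation=cv2.INTER_CUBIC)
cv2.imwrite("pics/c2.png",c)
c=cv2.resize(a[240:380,290:490],None,fx=4,fy=4,interpolation=cv2.INTER_CUBIC)
cv2.imwrite("pics/c3.png",c)
```

```text
(no output)
```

View pics/c1.png

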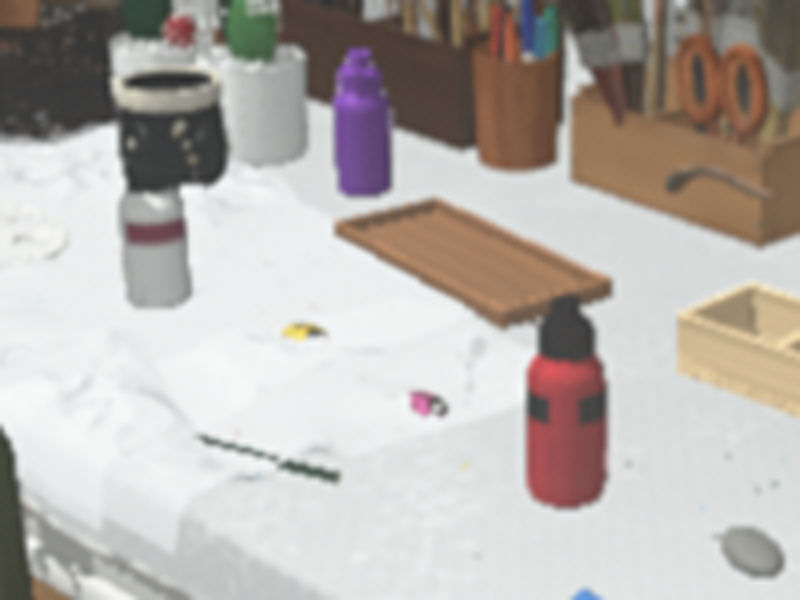

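View pics/c2.png

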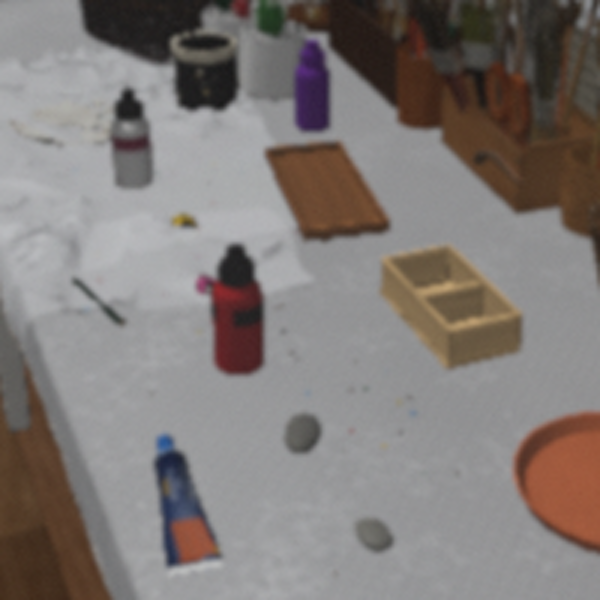

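View pics/c3.png

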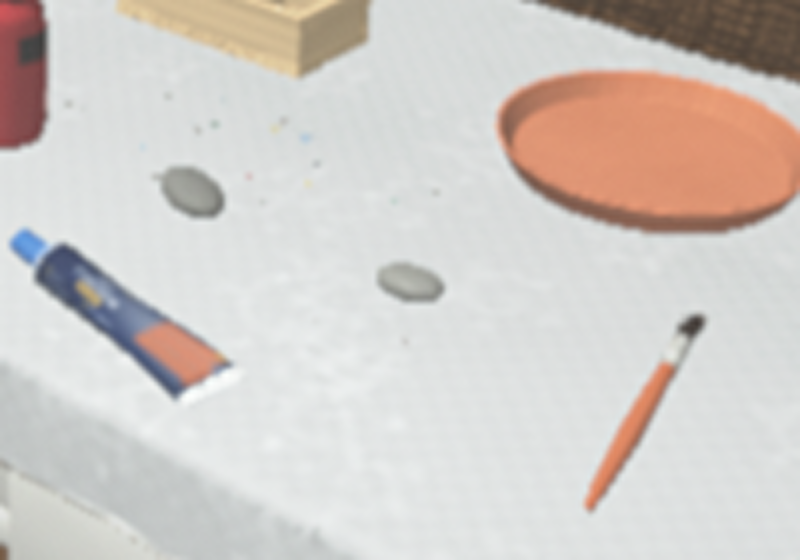

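The crops confirm the white bottle at scene (189,211), with a black cap and a maroon band, and the red bottle at (291,250). The orange brush is at (452,342) and the grey stones at (338,287) and (392,310). The purple bottle and the dark thin brush stay out. Next I'll measure using colour masks and depth.

```bash
cat > h.py <<'E'
import cv2, numpy as np
def cloud(s):
    K=s["K"];T=s["world_from_camera"];z=s["z_map"]
    v,u=np.mgrid[0:480,0:640]
    P=np.stack([(u-K[0,2])/K[0,0]*z,(v-K[1,2])/K[1,1]*z,z],-1)
    return P@T[:3,:3].T+T[:3,3]
def ray_plane(s,uv,h):
    K=s["K"];T=s["world_from_camera"]
    uv=np.atleast_2d(uv).astype(float)
    d=np.c_[(uv[:,0]-K[0,2])/K[0,0],(uv[:,1]-K[1,2])/K[1,1],np.ones(len(uv))]@T[:3,:3].T
    o=T[:3,3]; t=(h-o[2])/d[:,2]
    return o+d*t[:,None]
E
python3 - <<'E'
import numpy as np,cv2
from h import *
rois={"scene":dict(white=(165,185,205,235),red=(278,222,305,282),brush=(430,312,475,375),s1=(322,275,352,298),s2=(380,300,406,320),lp=(245,242,270,260),ly=(215,226,235,240),purple=(228,155,252,205),dish=(405,250,500,305),caddy=(312,215,390,262),tray=(228,195,308,235)),
"side":dict(white=(232,175,256,216),red=(265,228,293,278),brush=(300,345,388,398),s1=(290,284,312,304),s2=(315,318,333,336),lp=(260,238,274,250),ly=(254,216,270,230),purple=(295,160,314,196),dish=(365,283,450,338),caddy=(322,228,378,275),tray=(285,194,333,234))}
for n in ["scene","side"]:
    s=dict(np.load(f"{n}0.npz")); P=cloud(s)
    hsv=cv2.cvtColor(s["color"],cv2.COLOR_RGB2HSV).astype(int)
    # table height check
    tb=P[300:315,300:310] if n=="scene" else P[300:340,340:360]
    print(n,"table z",np.round(np.median(tb[...,2]),4), "invalid",(s["z_map"]==0).mean())
    for k,(a,b,c,d) in rois[n].items():
        p=P[b:d,a:c].reshape(-1,3); h=hsv[b:d,a:c].reshape(-1,3)
        H,S,V=h.T
        hi=p[:,2]>0.006
        m={"white":p[:,2]>0.02,"red":p[:,2]>0.015,"purple":p[:,2]>0.015,"brush":(S>90)|(V<110),"s1":(V<150),"s2":(V<150),"lp":(S>60)|(V<110),"ly":(S>60)|(V<110),"dish":(S>80)&(H<15),"caddy":(S>50),"tray":S>60}[k]
        q=p[m]
        lo,hi_=np.percentile(q,2,axis=0),np.percentile(q,98,axis=0)
        print(k,m.sum(),"mean",np.round(q.mean(0),4),"lo",np.round(lo,3),"hi",np.round(hi_,3))
E
```

```text
scene table z 0.0183 invalid 0.005416666666666667
white 691 mean [0.4444 0.3841 0.0633] lo [0.41  0.352 0.021] hi [0.58  0.552 0.107]
red 829 mean [ 0.412  -0.0166  0.0639] lo [ 0.403 -0.025  0.018] hi [0.438 0.008 0.111]
brush 171 mean [ 0.4104 -0.3849  0.0097] lo [ 0.354 -0.397  0.007] hi [ 0.497 -0.367  0.012]
s1 49 mean [ 0.431  -0.135   0.0086] lo [ 0.419 -0.145  0.005] hi [ 0.443 -0.118  0.012]
s2 16 mean [ 0.4343 -0.261   0.0057] lo [ 0.429 -0.268  0.004] hi [ 0.446 -0.25   0.007]
lp 24 mean [0.4321 0.1191 0.0113] lo [0.425 0.112 0.008] hi [0.439 0.127 0.014]
ly 25 mean [0.4207 0.2132 0.0321] lo [ 0.083 -0.235  0.01 ] hi [0.458 0.26  0.267]
purple 778 mean [0.7173 0.5065 0.0593] lo [0.649 0.43  0.017] hi [0.812 0.654 0.102]
dish 2447 mean [ 0.6407 -0.273   0.0081] lo [ 0.552 -0.346  0.002] hi [ 0.769 -0.2    0.017]
caddy 1582 mean [ 0.6142 -0.0179  0.025 ] lo [ 0.582 -0.079  0.003] hi [0.771 0.058 0.039]
tray 1115 mean [0.6237 0.2829 0.0069] lo [0.558 0.173 0.001] hi [0.79  0.436 0.014]
side table z 0.0028 invalid 0.003938802083333333
white 342 mean [0.4288 0.3556 0.0677] lo [
[... 217 characters left out ...]
.015]
s1 189 mean [ 0.4351 -0.1294  0.0131] lo [ 0.421 -0.145  0.001] hi [ 0.459 -0.09   0.017]
s2 162 mean [ 0.4372 -0.2607  0.0163] lo [ 0.429 -0.268  0.002] hi [ 0.457 -0.228  0.016]
lp 52 mean [0.4198 0.0478 0.0538] lo [ 0.406 -0.013  0.013] hi [0.441 0.128 0.1  ]
ly 24 mean [0.4521 0.2472 0.016 ] lo [0.443 0.237 0.013] hi [0.461 0.259 0.019]
purple 420 mean [0.6764 0.4775 0.0595] lo [0.649 0.43  0.017] hi [0.791 0.683 0.107]
dish 2820 mean [ 0.6345 -0.2719  0.0112] lo [ 0.558 -0.349  0.004] hi [ 0.706 -0.199  0.02 ]
caddy 1274 mean [ 0.6169 -0.0183  0.0266] lo [ 0.583 -0.079  0.005] hi [0.653 0.06  0.042]
tray 843 mean [0.6156 0.2728 0.0097] lo [0.563 0.173 0.005] hi [0.664 0.382 0.018]
```

```bash
cat > meas.py <<'E'
import numpy as np,cv2
from h import *
from scipy.optimize import least_squares
def load(n,tag="0"): 
    s=dict(np.load(f"{n}{tag}.npz")); return s,cloud(s),cv2.cvtColor(s["color"],cv2.COLOR_RGB2HSV).astype(int)
def circ(q,r):
    f=lambda c: np.hypot(q[:,0]-c[0],q[:,1]-c[1])-r
    x0=q[:,:2].mean(0)+0.5*r*np.array([.6,.7])
    o=least_squares(f,x0,loss="soft_l1",f_scale=0.002); return o.x,np.median(abs(f(o.x)))
E
python3 - <<'E'
from meas import *
for n in ["scene","side"]:
    s,P,h=load(n)
    H,S,V=h[...,0],h[...,1],h[...,2]
    X,Y,Z=P[...,0],P[...,1],P[...,2]
    box=lambda a,b,c,d:(X>a)&(X<b)&(Y>c)&(Y<d)
    tab=box(.45,.53,-.2,-.05)&(S<40); z0=np.median(Z[tab]); print(n,"z0",round(z0,4),np.percentile(Z[tab]-z0,[2,98]).round(4))
    for k,c in dict(white=(.38,.48,.33,.41),red=(.38,.46,-.05,.03)).items():
        m=box(*c)&(Z>.02)&(Z<.075); x,e=circ(P[m],.0215)
        t=box(*c)&(Z>.085); print(k,m.sum(),x.round(4),round(e,4),"cap",P[t][:,:2].mean(0).round(4),"top",np.percentile(Z[t],98).round(3))
        x,e=circ(P[box(*c)&(Z>.088)&(Z<.1)],.015); print("   capfit",x.round(4),e)
    for k,c,th in [("s1",(.38,.49,-.18,-.08),.004),("s2",(.38,.49,-.31,-.21),.004),("brush",(.3,.55,-.43,-.33),.004),("lp",(.38,.49,.09,.15),.004),("ly",(.41,.5,.22,.28),.004)]:
        zl=np.median(Z[box(*c)&(S<40)&(V>150)])
        m=box(*c)&(Z-zl>th) 
        if k=="brush": m=box(*c)&((S>90)|(V<100))
        if k in("s1","s2"): m=box(*c)&(V<165)&(S<60)
        if k in("lp","ly"): m=box(*c)&((S>90)|(V<110))
        q=P[m][:,:2]*1000
        (cx,cy),(w,l),a=cv2.minAreaRect(q.astype(np.float32))
        d=np.cov(q.T); ev,E=np.linalg.eigh(d); ax=E[:,1]
        print(k,m.sum(),"zl",zl.round(4),"c",round(cx),round(cy),"wl",round(w),round(l),round(a),"mean",q.mean(0).round(1),"axis deg",np.degrees(np.arctan2(ax[1],ax[0])).round(1), "zmax",np.percentile(Z[m]-zl,[5,98]).round(3))
    m=box(.5,.75,-.4,-.15)&(S>80)&(H<15)
    rim=m&(Z>.013+min(z0,.003)); q=P[rim][:,:2]*1000
    (cx,cy),r=cv2.minEnclosingCircle(q.astype(np.float32)); print("dish",cx,cy,r,rim.sum(), "floor",np.median(Z[m]))
    for k,c,zz in [("caddy",(.55,.68,-.12,.09),.034),("tray",(.53,.69,.15,.40),.010)]:
        m=box(*c)&(S>45)&(Z>zz); q=P[m][:,:2]*1000
        print(k,m.sum(),cv2.minAreaRect(q.astype(np.float32)))
E
```

```text
scene z0 -0.0007 [-0.0019  0.0018]
white 364 [0.4337 0.3786] 0.0012 cap [0.4291 0.371 ] top 0.107
   capfit [0.4357 0.3801] 0.0024276208365420406
red 508 [ 0.426  -0.0023] 0.0009 cap [ 0.4205 -0.0084] top 0.112
   capfit [ 0.4273 -0.002 ] 0.0012466338205660062
s1 128 zl -0.0004 c 433 -127 wl 39 26 72 mean [ 431.  -128.8] axis deg 67.3 zmax [0.006 0.014]
s2 41 zl 0.0001 c 435 -258 wl 15 27 44 mean [ 435.5 -259.1] axis deg 131.8 zmax [0.004 0.01 ]
brush 165 zl 0.0005 c 424 -382 wl 152 7 12 mean [ 407.3 -385.5] axis deg -168.4 zmax [0.007 0.012]
lp 201 zl 0.003 c 459 121 wl 58 64 87 mean [466.8 127.7] axis deg 142.7 zmax [-0.749  0.009]
ly 478 zl 0.0065 c 455 250 wl 90 60 0 mean [454.1 249.5] axis deg -179.3 zmax [-0.753  0.006]
dish 631.1334228515625 -274.80682373046875 83.60511779785156 402 floor 0.0038364740266046415
caddy 276 ((618.68017578125, -9.344009399414062), (75.03612518310547, 140.41229248046875), 0.5417778491973877)
tray 220 ((613.9508666992188, 277.82861328125), (214.90969848632812, 93.23667907714844), 81.73027801513672)
side z0 0.0027 [-0.0023  0.0025]
white 218 [0.4335 0
[... 298 characters left out ...]
 0.012]
s2 1702 zl 0.0031 c 435 -260 wl 110 100 0 mean [ 434.1 -262.8] axis deg 178.1 zmax [-0.002  0.009]
brush 261 zl 0.0034 c 427 -381 wl 157 9 11 mean [ 416.4 -384.2] axis deg -168.5 zmax [0.005 0.012]
lp 33 zl 0.006 c 405 121 wl 30 66 66 mean [407.4 125.2] axis deg 161.6 zmax [-0.747  0.012]
ly 19 zl 0.0097 c 451 245 wl 14 17 32 mean [451.4 245.4] axis deg 137.8 zmax [0.004 0.009]
dish 629.9083862304688 -273.673583984375 82.97447204589844 395 floor 0.007101123644732477
caddy 361 ((619.4098510742188, -9.929939270019531), (141.44728088378906, 73.48079681396484), 89.40848541259766)
tray 233 ((614.459228515625, 279.92352294921875), (218.06629943847656, 91.35311889648438), 81.85629272460938)
```

Run:
```python
from meas import *
for n in ["scene","side"]:
    s,P,h=load(n); g=cv2.cvtColor(s["color"],cv2.COLOR_RGB2GRAY)
    X,Y,Z=P[...,0],P[...,1],P[...,2]
    box=lambda a,b,c,d:(X>a)&(X<b)&(Y>c)&(Y<d)
    for k,c in dict(s1=(.39,.47,-.17,-.09),s2=(.40,.475,-.295,-.225)).items():
        m=box(*c); bg=np.median(g[m]); mm=(m&(g<bg-15)).astype(np.uint8)
        nn,lab,st,ce=cv2.connectedComponentsWithStats(mm); i=1+np.argmax(st[1:,4]); 
        cn=max(cv2.findContours((lab==i).astype(np.uint8),cv2.RETR_EXTERNAL,cv2.CHAIN_APPROX_NONE)[0],key=len)[:,0,:]
        q=P[lab==i][:,:2]*1000
        ce_,wl,a=cv2.minAreaRect(q.astype(np.float32)); ev,E=np.linalg.eigh(np.cov(q.T)); ax=E[:,1]
        print(n,k,bg,st[i],ce[i].round(1),"rect",np.round(ce_,1),np.round(wl,1),round(a,1),"mean",q.mean(0).round(1),"ax",np.degrees(np.arctan2(ax[1],ax[0])).round(1))
        r=ray_plane(s,cn,.006)[:,:2]*1000; print("    ray rect",[np.round(v,1) for v in cv2.minAreaRect(r.astype(np.float32))])
    # obstacles
    for x0 in np.arange(.30,.90,.05):
        row=[]
        for y0 in np.arange(-.45,.5,.05):
            m=box(x0,x0+.05,y0,y0+.05); row.append("%4d"%(np.percentile(Z[m],97)*1000) if m.sum()>3 else "  --")
        print("%.2f"%x0," ".join(row))
    c=(.62,.72,.40,.48); m=box(*c)&(Z>.02)&(Z<.075); print("purple",circ(P[m],.0215))
    H,S,V=h[...,0],h[...,1],h[...,2]
    for k,c,f in [("lp",(.41,.46,.09,.15),((H>140)&(H<175)&(S>60))),("ly",(.42,.49,.21,.29),((H>18)&(H<35)&(S>90)))]:
        m=box(*c)&f&(Z>0); print(k,m.sum(),P[m].mean(0).round(3))
```

```text
scene s1 224.0 [328 281  19  14 185] [337.6 287.7] rect [ 443.3 -118.7] [67.8 34.2] 49.8 mean [ 433.5 -125.9] ax 53.2
    ray rect [array([ 436.8, -123.6]), array([55.6, 31.6]), np.float64(54.5)]
scene s2 223.0 [384 305  18  11 148] [392.1 310.3] rect [ 446.7 -249.3] [41.1 31.8] 21.6 mean [ 438.9 -253.1] ax -140.2
    ray rect [array([ 441., -252.]), array([34.8, 31.7]), np.float64(43.0)]
0.30    2    2    2    2    8   18   23    1    0    0    1    8   10   22   22    9   10   10    9
0.35    2   10    2    1    1    1    1    1    0    0    0    8    7    8    8   10    6    7    5
0.40    2   10    2    9   10    1   12    1  105   99    1   12    8   11   10    3  100    3    6
0.45    1    9    1    1    1    1    0    0    0    0    4    7    7    9    3    1    3    4    3
0.50    1    2    1   14    1    0    0    0    0    0    0    7    9    3    2    2    2    3   12
0.55    1    1   16   15   16    1    1   37   37   37   33    0   12   11   11   12   11    3   17
0.60    1   16   10    4   10   15    0   37   33   32   37    0   13   10    4    4   11   47   28
0.65    
[... 1836 characters left out ...]
 19   17    5   40   42   41   40    5    5   16   17   16   17  101  109
0.70   60    5    8   20   19    5    5    5    5    5    5    5    5    5  189  189    6    6    6
0.75   61    5   74   74   74   74   75   75   75   74    5  197  191  140  171  141   89  117  157
0.80   61   75   73   12   12   12   12   12   13   74  195  191  203  204  202  184  165  127  165
0.85  268   74   73   12   12   12   12   12   12   74  195  208  199  203  209  223  229  231  209
0.90  271   75   73   12   12   12   12   12   13   74    5    4    5  216  188   --  229  231  226
purple (array([0.67098815, 0.45428326]), np.float64(0.001381689152907541))
lp 20 [0.434 0.119 0.015]
ly 15 [0.45  0.247 0.016]
```

```bash
cat > rob.py <<'E'
from station import ctrl, fingers, solver, sensors, optics, ticket
import numpy as np, cv2
from scipy.spatial.transform import Rotation as R
from meas import *
def quat(deg):
    a=np.radians(deg); x=np.array([0,0,-1.]); y=np.array([np.cos(a),np.sin(a),0]); z=np.cross(x,y)
    return R.from_matrix(np.c_[x,y,z]).as_quat(scalar_first=True)
def best(p,deg):
    out=[]
    for d in (deg,deg+180):
        q=solver.solve_ik(p,quat(d))
        if q is not None: out.append((abs(q[5]),d,q))
    return min(out,key=lambda t:t[0]) if out else None
def st(msg=""):
    o=sensors.get_obs(); print(msg,"t %.1f"%o["t"],"pos",np.round(o["tool_pos"],4),"F",np.round(o["force"],1),"open",round(float(o["opening"]),4)); return o
E
python3 - <<'E'
from rob import *
for nm,p,d in [("white",(.4336,.379,.053),41),("white0",(.4336,.379,.053),0),("red",(.4261,-.002,.054),0),("red90",(.4261,-.002,.054),90),("cadA",(.619,.024,.06),0),("cadB",(.619,-.043,.06),0),("cadhi",(.619,-.043,.19),0),("cadhi",(.619,.024,.19),0),("brush",(.4255,-.3815,.003),101.5),("tray",(.60,.279,.012),-8.2),("trayhi",(.60,.279,.1),-8.2),("dish",(.63,-.274,.01),0),("s1",(.435,-.127,.003),147),("s2",(.438,-.256,.003),180)]:
    b=best(p,d); print(nm,None if b is None else (b[1],np.round(b[2],2)))
for n in ["scene","side"]:
    s,P,h=load(n); X,Y,Z=P[...,0],P[...,1],P[...,2]
    for y in np.arange(.18,.4,.02):
        m=(X>.66)&(X<.9)&(abs(Y-y)<.01)&(Z>.04); mm=m&(Z<.1)
        print(n,round(y,2),X[m].min().round(3) if m.any() else None, X[mm].min().round(3) if mm.any() else None)
E
```

```text
white (41, array([ 0.51,  0.59,  1.46, -0.  ,  1.09, -0.2 ]))
white0 (0, array([ 0.51,  0.59,  1.46, -0.  ,  1.09,  0.51]))
red (0, array([-0.28,  0.39,  1.87, -0.  ,  0.88, -0.28]))
red90 (270, array([-0.28,  0.39,  1.87, -0.  ,  0.88,  1.29]))
cadA (0, array([-0.15,  0.64,  1.32, -0.  ,  1.18, -0.15]))
cadB (0, array([-0.26,  0.65,  1.31, -0.  ,  1.18, -0.26]))
cadhi (0, array([-0.26,  0.52,  1.14, -0.  ,  1.48, -0.26]))
cadhi (0, array([-0.15,  0.52,  1.14, -0.  ,  1.48, -0.15]))
brush (281.5, array([-0.94,  0.65,  1.51, -0.  ,  0.97,  0.43]))
tray (-8.2, array([ 0.26,  0.76,  1.22, -0.  ,  1.16,  0.4 ]))
trayhi (-8.2, array([ 0.26,  0.67,  1.13, -0.  ,  1.34,  0.4 ]))
dish (0, array([-0.58,  0.8 ,  1.14, -0.  ,  1.2 , -0.58]))
s1 (327, array([-0.55,  0.52,  1.85, -0.  ,  0.77,  0.03]))
s2 (360, array([-0.76,  0.58,  1.7 , -0.  ,  0.86, -0.76]))
scene 0.18 0.77 0.77
scene 0.2 0.772 0.772
scene 0.22 0.769 0.769
scene 0.24 0.775 0.775
scene 0.26 0.783 0.783
scene 0.28 0.74 0.784
scene 0.3 0.727 0.767
scene 0.32 0.731 0.786
scene 0.34 0.788 0.788
scene 0.36 0.79 0.79
scene 0.38 0.784 0.784
scene 0.4 0.767 0.767
side 0.18 0.773 0.773
side 0.2 0.774 0.774
side 0.22 0.771 0.771
side 0.24 0.772 0.772
side 0.26 0.786 0.786
side 0.28 0.74 0.786
side 0.3 0.729 0.772
side 0.32 0.731 0.788
side 0.34 0.789 0.789
side 0.36 0.792 0.792
side 0.38 0.785 0.785
side 0.4 0.768 0.768
```

Run:
```python
from rob import *
q=quat(0)
ctrl.movep((.4336,.379,.19),q); st("above")
ctrl.move_straight((.4336,.379,.053),0.12); o=st("down")
s=optics.snapshot("side"); cv2.imwrite("pics/side1.png",s["color"][:,:,::-1])
w=optics.snapshot("wrist"); cv2.imwrite("pics/wrist1.png",w["color"][:,:,::-1])
```

```text
above t 1.4 pos [0.4329 0.3797 0.1902] F [-0.3 -0.4  0.9] open 0.088
down t 2.7 pos [0.4339 0.3792 0.0537] F [-0.4 -0.7 -0.8] open 0.0883
```

Run:
```python
import cv2,numpy as np
a=cv2.imread("pics/side1.png")[130:260,170:330]; b=cv2.imread("pics/wrist1.png")
cv2.imwrite("pics/j1.png",np.hstack([cv2.resize(a,(400,325),interpolation=cv2.INTER_CUBIC),cv2.resize(b,(400,325))]))
```

```text
(no output)
```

View pics/j1.png

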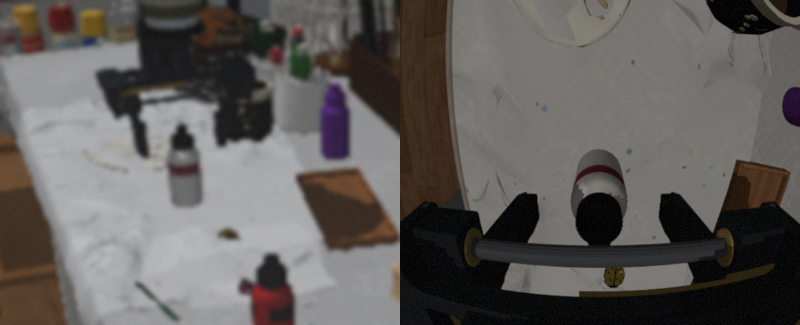

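Run:
```python
from rob import *
s=optics.snapshot("side"); K=s["K"]; T=np.linalg.inv(s["world_from_camera"])
def pr(p):
    c=T[:3,:3]@np.array(p)+T[:3,3]; return (K@c/c[2])[:2].round(1)
for p in [(.4336,.379,0),(.4336,.379,.109),(.3896,.379,.054),(.4776,.379,.054),(.4336,.379,.054)]: print(p,pr(p))
cv2.imwrite("pics/s2.png",cv2.resize(s["color"][130:260,170:330,::-1],None,fx=5,fy=4.5,interpolation=cv2.INTER_CUBIC))
w=optics.snapshot("wrist");print(np.round(w["world_from_camera"],3))
P=cloud(s);m=(P[...,2]>.03)&(P[...,2]<.3)&(P[...,0]>.3)&(P[...,0]<.6)&(P[...,1]>.3)&(P[...,1]<.6)
for lo in np.arange(.03,.3,.02):
    k=m&(P[...,2]>=lo)&(P[...,2]<lo+.02); print(round(lo,2),P[k].min(0).round(3),P[k].max(0).round(3)) if k.any() else 0
```

```text
(0.4336, 0.379, 0) [244.2 211.4]
(0.4336, 0.379, 0.109) [241.7 180. ]
(0.3896, 0.379, 0.054) [229.4 198.2]
(0.4776, 0.379, 0.054) [256.3 194.1]
(0.4336, 0.379, 0.054) [243.  196.1]
[[ 1.    -0.     0.001  0.434]
 [ 0.    -0.952 -0.306  0.459]
 [ 0.001  0.306 -0.952  0.221]
 [ 0.     0.     0.     1.   ]]
0.03 [0.411 0.354 0.03 ] [0.6   0.532 0.05 ]
0.05 [0.412 0.352 0.05 ] [0.599 0.581 0.07 ]
0.07 [0.376 0.355 0.07 ] [0.6   0.577 0.09 ]
0.09 [0.373 0.358 0.09 ] [0.6   0.567 0.11 ]
0.11 [0.371 0.363 0.11 ] [0.495 0.387 0.129]
0.13 [0.348 0.341 0.13 ] [0.518 0.415 0.15 ]
0.15 [0.342 0.34  0.15 ] [0.526 0.405 0.17 ]
0.17 [0.339 0.341 0.17 ] [0.527 0.415 0.19 ]
0.19 [0.392 0.353 0.19 ] [0.45  0.401 0.21 ]
0.21 [0.393 0.343 0.21 ] [0.45  0.408 0.23 ]
0.23 [0.393 0.339 0.23 ] [0.469 0.405 0.25 ]
0.25 [0.394 0.337 0.25 ] [0.471 0.38  0.27 ]
0.27 [0.39  0.318 0.27 ] [0.483 0.413 0.29 ]
0.29 [0.369 0.306 0.29 ] [0.491 0.412 0.3  ]
```

View pics/s2.png

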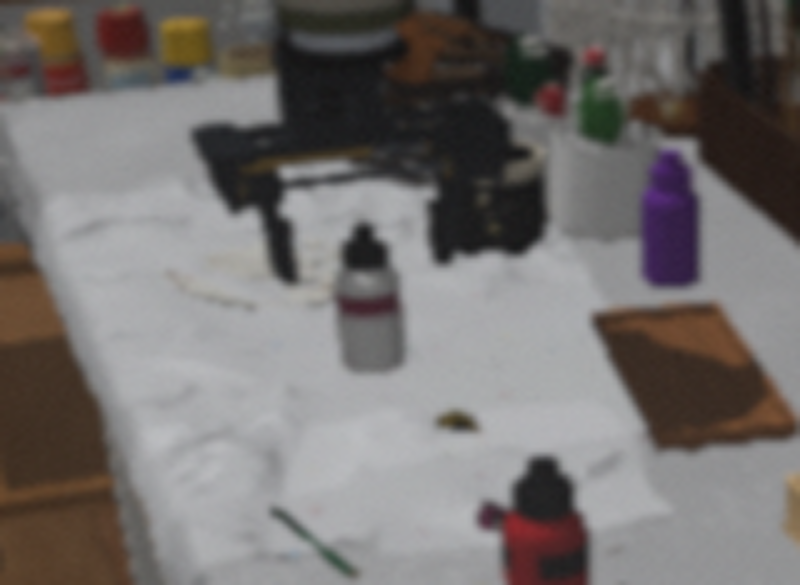

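Run:
```python
from rob import *
for n in ["side","scene"]:
    s=optics.snapshot(n); P=cloud(s); g=cv2.cvtColor(s["color"],cv2.COLOR_RGB2GRAY)
    X,Y,Z=P[...,0],P[...,1],P[...,2]
    for nm,a,b in [("L",.35,.405),("R",.465,.51)]:
        m=(X>a)&(X<b)&(Y>.345)&(Y<.42)&(Z>.03)&(g<90)
        print(n,nm,m.sum(),np.sort(Z[m])[:8].round(4) if m.any() else 0)
    if n=="scene": cv2.imwrite("pics/sc2.png",cv2.resize(s["color"][110:250,120:270,::-1],None,fx=5,fy=4.2,interpolation=cv2.INTER_CUBIC))
o=sensors.get_obs(); print(o["tool_pos"],o["qpos"])
```

```text
side L 589 [0.0792 0.0795 0.0827 0.0834 0.0843 0.0843 0.0847 0.0855]
side R 365 [0.0772 0.0795 0.0803 0.0813 0.0844 0.085  0.0851 0.0854]
scene L 791 [0.0776 0.0785 0.0802 0.0802 0.081  0.081  0.0813 0.0815]
scene R 493 [0.0726 0.0726 0.0737 0.0738 0.0738 0.074  0.0746 0.0751]
[0.43369543 0.37905868 0.0532825 ] [ 5.12859352e-01  5.90364891e-01  1.45581374e+00 -4.45983691e-05
  1.09487730e+00  5.12811773e-01]
```

View pics/sc2.png

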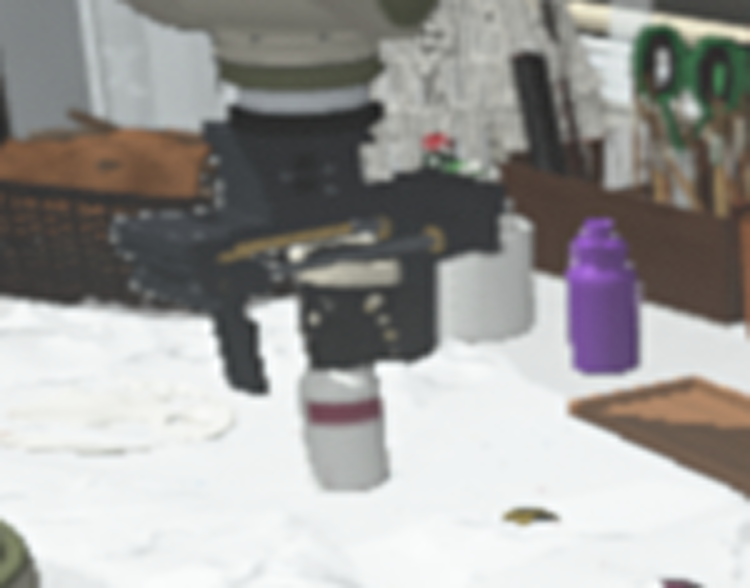

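The pictures put the open fingertips at z≈0.073–0.079, about 20 mm above the reported TCP height of 0.053. Before gripping, I'll check whether the tips extend as the jaws close.

Run:
```python
from rob import *
ctrl.move_straight((.4336,.379,.17),0.2)
fingers.gripper_to(.043); o=st("closed43")
T=o["tool_pos"]
for n in ["side","scene"]:
    s=optics.snapshot(n); P=cloud(s); g=cv2.cvtColor(s["color"],cv2.COLOR_RGB2GRAY)
    X,Y,Z=P[...,0],P[...,1],P[...,2]
    for nm,a,b in [("L",.36,.42),("R",.445,.50)]:
        m=(X>a)&(X<b)&(Y>.345)&(Y<.42)&(Z>.12)&(g<90)
        print(n,nm,m.sum(),(np.sort(Z[m])[:8]-T[2]).round(4) if m.any() else 0)
    cv2.imwrite(f"pics/{n}3.png",s["color"][:,:,::-1])
fingers.gripper_to(.010); o=st("closed10");T=o["tool_pos"]
for n in ["side","scene"]:
    s=optics.snapshot(n); P=cloud(s); g=cv2.cvtColor(s["color"],cv2.COLOR_RGB2GRAY)
    X,Y,Z=P[...,0],P[...,1],P[...,2]
    m=(X>.395)&(X<.47)&(Y>.345)&(Y<.42)&(Z>.12)&(g<90)
    print(n,m.sum(),(np.sort(Z[m])[:8]-T[2]).round(4) if m.any() else 0)
    cv2.imwrite(f"pics/{n}4.png",s["color"][:,:,::-1])
a=cv2.imread("pics/side3.png")[90:220,170:330]; b=cv2.imread("pics/side4.png")[90:220,170:330]
cv2.imwrite("pics/j3.png",cv2.resize(np.hstack([a,b]),(800,325),interpolation=cv2.INTER_CUBIC))
```

```text
closed43 t 4.5 pos [0.4336 0.379  0.17  ] F [ 0.2 -0.  -0.4] open 0.0432
side L 802 [0.0236 0.0247 0.0255 0.0261 0.0264 0.0266 0.0275 0.0279]
side R 520 [0.0229 0.0249 0.0255 0.0257 0.0259 0.0264 0.0286 0.0288]
scene L 1109 [0.0186 0.019  0.02   0.0201 0.0207 0.021  0.021  0.0212]
scene R 569 [0.0188 0.0194 0.0198 0.0206 0.0209 0.0213 0.0221 0.0223]
closed10 t 5.2 pos [0.4336 0.379  0.17  ] F [ 0.3 -0.4 -0.6] open 0.0103
side 1214 [0.023  0.023  0.0233 0.0238 0.0241 0.0242 0.0243 0.0247]
scene 1476 [0.0178 0.0182 0.0186 0.0189 0.0194 0.0194 0.0195 0.0199]
```

View pics/j3.png

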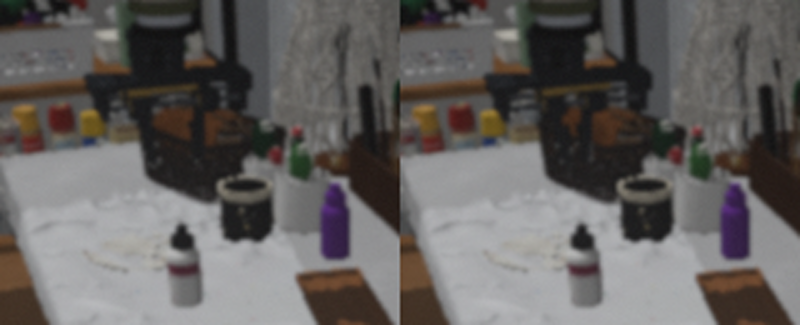

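The fingers don't extend on closing. Both views put the real tips about 19–20 mm short of the reported TCP at every opening, while known bottle heights come out right in the same views. I'll treat the tip as tool_pos.z + 0.0195, and descend in small force-checked steps to confirm.

Run:
```python
from rob import *
fingers.gripper_to(.088)
ctrl.move_straight((.4336,.379,.053),0.2); o=st()
f0=o["force"][2]
for z in (.047,.042,.038,.0345):
    ctrl.move_straight((.4336,.379,z),0.05); o=st()
    if abs(o["force"][2]-f0)>4: print("CONTACT"); break
for n in ["side","wrist"]:
    s=optics.snapshot(n); cv2.imwrite(f"pics/{n}5.png",s["color"][:,:,::-1])
    if n=="side":
        P=cloud(s); g=cv2.cvtColor(s["color"],cv2.COLOR_RGB2GRAY);X,Y,Z=P[...,0],P[...,1],P[...,2]
        m=(X>.36)&(X<.405)&(Y>.345)&(Y<.42)&(Z>.03)&(g<90); print(np.sort(Z[m])[:8].round(4))
a=cv2.imread("pics/side5.png")[130:260,170:330]; b=cv2.imread("pics/wrist5.png")
cv2.imwrite("pics/j5.png",np.hstack([cv2.resize(a,(400,325),interpolation=cv2.INTER_CUBIC),cv2.resize(b,(400,325))]))
```

```text
t 7.3 pos [0.4342 0.3793 0.054 ] F [ 0.1  0.3 -0.1] open 0.0877
 t 7.5 pos [0.4337 0.3791 0.0474] F [ 0.4 -0.7 -0.3] open 0.0884
 t 7.8 pos [0.4335 0.3789 0.0418] F [-0.1  1.   0.5] open 0.088
 t 8.0 pos [0.4335 0.3789 0.0377] F [ 0.3  0.3 -0.3] open 0.0878
 t 8.3 pos [0.4335 0.3789 0.0343] F [ 0.2  0.1 -0.4] open 0.0881
[0.0594 0.0613 0.0621 0.0643 0.065  0.0657 0.0657 0.0658]
```

View pics/j5.png

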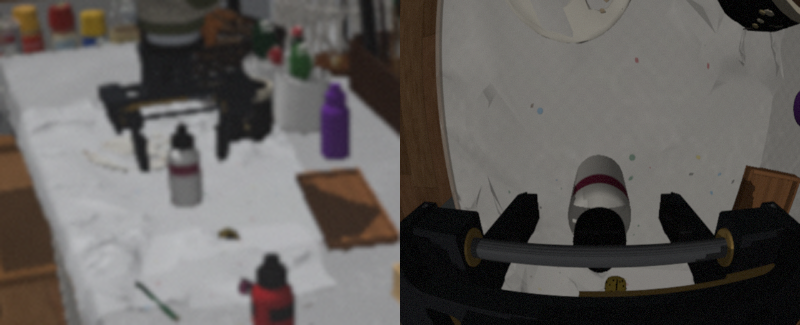

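There was no contact at 0.0343. A TCP truly at the tips would already have put the gripper body on the cap, so the offset holds. Now I'll grip.

Run:
```python
from rob import *
ctrl.move_straight((.4336,.379,.032),0.05); st()
fingers.gripper_to(.036); st("gripped")
ctrl.move_straight((.4336,.379,.05),0.1); st("lift")
ctrl.move_straight((.4336,.379,.17),0.2); o=st("lifted")
for n in ["side","wrist"]:
    s=optics.snapshot(n); cv2.imwrite(f"pics/{n}6.png",s["color"][:,:,::-1])
a=cv2.imread("pics/side6.png")[90:220,170:330]; b=cv2.imread("pics/wrist6.png")
cv2.imwrite("pics/j6.png",np.hstack([cv2.resize(a,(400,325),interpolation=cv2.INTER_CUBIC),cv2.resize(b,(400,325))]))
```

```text
t 8.6 pos [0.4335 0.379  0.0319] F [ 0.8 -0.6 -0.2] open 0.0881
gripped t 9.4 pos [0.4336 0.379  0.032 ] F [ 0.1  0.4 -1. ] open 0.0412
lift t 9.8 pos [0.4337 0.3791 0.0502] F [-0.5 -0.  -0.9] open 0.0411
lifted t 10.5 pos [0.4331 0.3787 0.1686] F [ 0.5 -0.4 -1. ] open 0.041
```

View pics/j6.png

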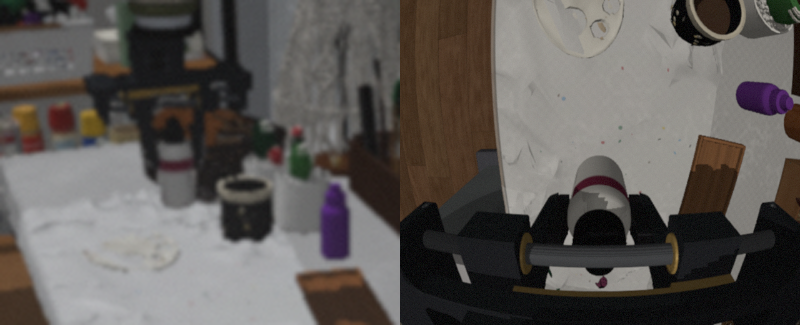

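White is held between the pads and hangs upright, with a 41 mm opening. Next, the caddy's +y compartment.

Run:
```python
from rob import *
q=quat(0)
ctrl.movep((.619,.024,.17),q); st("above caddy")
ctrl.move_straight((.619,.024,.09),0.15); st()
ctrl.move_straight((.619,.024,.0385),0.08); o=st("low")
for n in ["side","scene"]:
    s=optics.snapshot(n); cv2.imwrite(f"pics/{n}7.png",s["color"][:,:,::-1])
b=cv2.imread("pics/scene7.png")[120:280,270:430]; a=cv2.imread("pics/side7.png")[150:290,270:430]
cv2.imwrite("pics/j7.png",np.hstack([cv2.resize(a,(400,350),interpolation=cv2.INTER_CUBIC),cv2.resize(b,(400,350),interpolation=cv2.INTER_CUBIC)]))
```

```text
above caddy t 12.1 pos [0.6188 0.0252 0.17  ] F [-0.6 -0.2 -1.1] open 0.041
 t 12.8 pos [0.6195 0.0243 0.0909] F [-0.1 -0.3 -0.8] open 0.0408
low t 13.6 pos [0.6193 0.0239 0.0389] F [-0.1 -0.6 -1. ] open 0.0414
```

View pics/j7.png

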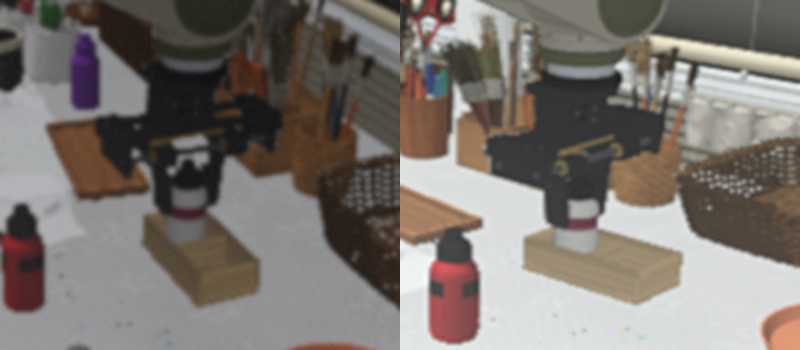

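White sits inside the +y compartment. I'll lower it to contact and release, then go for red.

Run:
```python
from rob import *
f0=st()["force"][2]
for z in (.037,.036,.035,.034):
    ctrl.move_straight((.619,.024,z),0.03); o=st()
    if abs(o["force"][2]-f0)>2: break
fingers.gripper_to(.088); st("open")
ctrl.move_straight((.619,.024,.12),0.2); st("up")
ctrl.move_straight((.619,.024,.17),0.2)
q=quat(0)
ctrl.movep((.4261,-.002,.15),q); st("above red")
ctrl.move_straight((.4261,-.002,.06),0.2)
f0=st()["force"][2]
for z in (.048,.040,.035):
    ctrl.move_straight((.4261,-.002,z),0.06); o=st()
    if abs(o["force"][2]-f0)>4: print("CONTACT"); break
w=optics.snapshot("wrist"); b=w["color"][:,:,::-1]
s=optics.snapshot("side"); a=s["color"][150:290,240:400,::-1]
cv2.imwrite("pics/j8.png",np.hstack([cv2.resize(a,(400,350),interpolation=cv2.INTER_CUBIC),cv2.resize(b,(400,350),interpolation=cv2.INTER_AREA)]))
```

```text
t 13.7 pos [0.6193 0.024  0.039 ] F [-0.3  0.  -0. ] open 0.041
 t 13.9 pos [0.619  0.024  0.0371] F [-0.9 -0.4 -1.5] open 0.0409
 t 14.2 pos [0.6191 0.024  0.037 ] F [-2.5 -0.1  6.5] open 0.0413
open t 15.0 pos [0.619 0.024 0.036] F [ 0.2  0.3 -0.7] open 0.0879
up t 15.5 pos [0.6185 0.0241 0.119 ] F [ 0.   0.2 -0.4] open 0.0882
above red t 16.7 pos [ 0.4271 -0.0022  0.1498] F [ 0.6 -0.9 -0.8] open 0.0879
 t 17.3 pos [ 0.4271 -0.0021  0.0602] F [0.2 0.4 0.4] open 0.0879
 t 17.7 pos [ 0.4264 -0.0021  0.0484] F [0.  0.3 1.1] open 0.088
 t 18.0 pos [ 0.4261 -0.002   0.04  ] F [-0.3  1.6 -0. ] open 0.0883
 t 18.2 pos [ 0.426  -0.002   0.0348] F [-0.5  0.7  0.2] open 0.0882
```

View pics/j8.png

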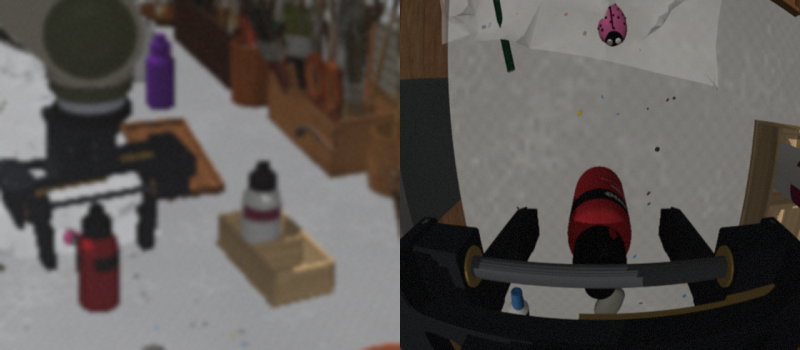

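White stands upright in the +y compartment at left pixel (262,205). The fingers straddle the red bottle centrally. I'll grip and place it.

Run:
```python
from rob import *
fingers.gripper_to(.036); o=st("gripped"); z0=o["tool_pos"][2]
ctrl.move_straight((.4261,-.002,.17),0.2); st("lifted")
q=quat(0)
ctrl.movep((.619,-.043,.17),q); st("above caddy")
ctrl.move_straight((.619,-.043,.09),0.15)
ctrl.move_straight((.619,-.043,z0+.0065),0.06); f0=st("low")["force"][2]
b=optics.snapshot("scene")["color"][120:280,270:430,::-1]
a=optics.snapshot("side")["color"][150:290,270:430,::-1]
cv2.imwrite("pics/j9.png",np.hstack([cv2.resize(a,(400,350),interpolation=cv2.INTER_CUBIC),cv2.resize(b,(400,350),interpolation=cv2.INTER_CUBIC)]))
```

```text
gripped t 19.1 pos [ 0.4261 -0.002   0.035 ] F [0.7 0.8 0.5] open 0.0409
lifted t 19.9 pos [ 0.4255 -0.0019  0.169 ] F [-0.9 -0.2 -0.4] open 0.0411
above caddy t 20.7 pos [ 0.618  -0.0426  0.1691] F [0.3 0.3 0.2] open 0.0408
low t 22.4 pos [ 0.6193 -0.0431  0.0419] F [ 0.3 -1.3 -0.3] open 0.0409
```

View pics/j9.png

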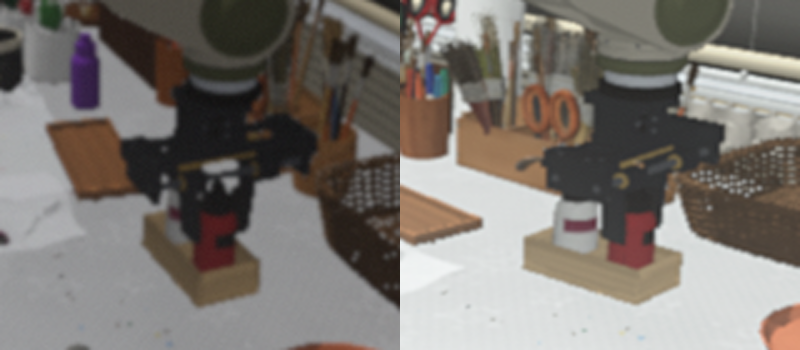

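```bash
cat >> rob.py <<'E'
def wray(w,uv):
    uv=np.asarray(uv,float).reshape(-1,1,2)
    n=cv2.fisheye.undistortPoints(uv,w["K"],np.zeros(4))[:,0]
    return np.c_[n,np.ones(len(n))]
def wplane(w,uv,h):
    T=w["world_from_camera"]; d=wray(w,uv)@T[:3,:3].T; o=T[:3,3]
    return o+d*((h-o[2])/d[:,2])[:,None]
E
python3 - <<'E'
from rob import *
f0=st()["force"][2]
for z in (.0405,.0395,.0385,.0375):
    ctrl.move_straight((.619,-.043,z),0.03); o=st()
    if o["force"][2]-f0>2: break
fingers.gripper_to(.088); st("open")
ctrl.move_straight((.619,-.043,.17),0.2); st("up")
ctrl.movep((.4255,-.3815,.10),quat(281.5)); st("above brush")
w=optics.snapshot("wrist"); np.savez("wrist_b.npz",**w); cv2.imwrite("pics/wb.png",w["color"][:,:,::-1])
s=optics.snapshot("scene"); np.savez("sceneA.npz",**s); b=s["color"][:,:,::-1][140:280,240:400]
cv2.imwrite("pics/j10.png",cv2.resize(b,None,fx=4,fy=4,interpolation=cv2.INTER_CUBIC))
E
```

```text
t 22.5 pos [ 0.6192 -0.043   0.042 ] F [0.3 0.9 0. ] open 0.041
 t 22.7 pos [ 0.619  -0.043   0.0406] F [-0.   0.1 -1. ] open 0.0412
 t 23.0 pos [ 0.6192 -0.0431  0.04  ] F [-0.9  0.3  4.4] open 0.0411
open t 23.8 pos [ 0.619  -0.043   0.0395] F [-0.8  0.7  0.9] open 0.088
up t 24.6 pos [ 0.6185 -0.0429  0.1688] F [-0.1  0.2  0.4] open 0.0877
above brush t 26.1 pos [ 0.4262 -0.3809  0.1001] F [ 0.3 -0.5 -0. ] open 0.0881
```

View pics/wb.png

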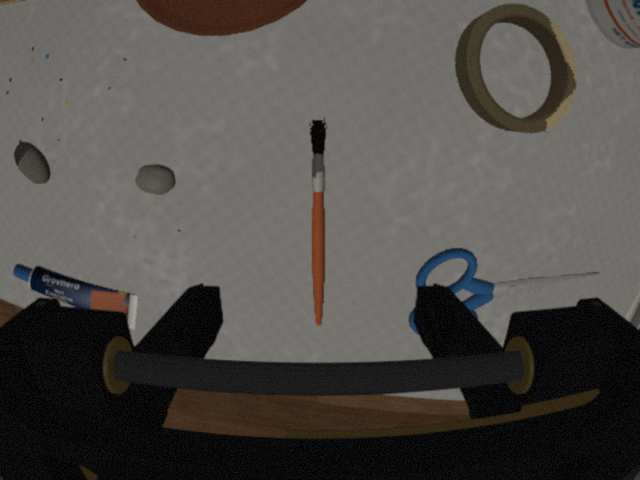

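View pics/j10.png

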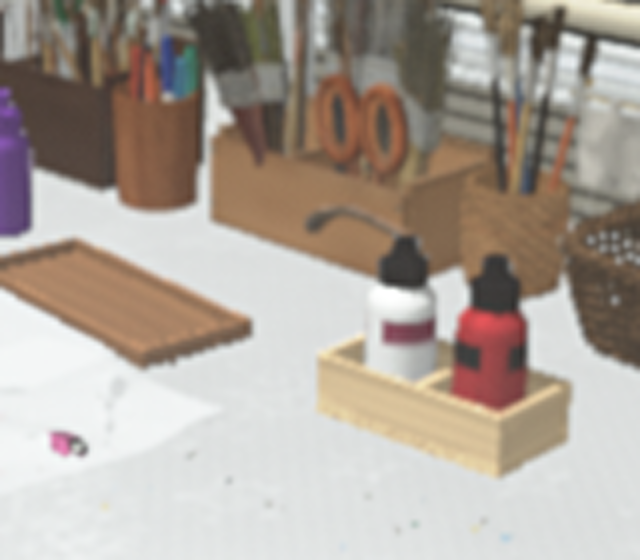

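Both bottles stand in separate compartments. The wrist view shows the brush upright in the image from (318,120) to (318,325), the scissors beside it at (450,280), and the stones at (32,163) and (156,179). I'll measure brush and stones from this view.

Run:
```python
from rob import *
w=dict(np.load("wrist_b.npz")); img=w["color"]; hsv=cv2.cvtColor(img,cv2.COLOR_RGB2HSV).astype(int); g=cv2.cvtColor(img,cv2.COLOR_RGB2GRAY)
H,S,V=hsv[...,0],hsv[...,1],hsv[...,2]
u=np.arange(640)[None]*np.ones((480,1)); v=np.arange(480)[:,None]*np.ones((1,640))
roi=(u>300)&(u<340)&(v>110)&(v<335)
m=roi&((S>110)|(g<60)|((v<200)&(g<0)))
vv,uu=np.nonzero(m); q=wplane(w,np.c_[uu,vv],.006)[:,:2]*1000
r=cv2.minAreaRect(q.astype(np.float32)); print("brush",r)
ends=wplane(w,[[318,119],[318,326],[318,222]],.006); print(ends.round(4), np.linalg.norm(ends[0]-ends[1]), np.degrees(np.arctan2(*(ends[0]-ends[1])[1::-1])))
for k,(a,b,c,d) in dict(s1=(8,136,55,188),s2=(128,158,182,200)).items():
    sub=g[b:d,a:c]; bg=np.median(sub); mm=((sub<bg-12)).astype(np.uint8)
    mm=cv2.morphologyEx(mm,cv2.MORPH_OPEN,np.ones((3,3),np.uint8))
    n,lab,st_,ce=cv2.connectedComponentsWithStats(mm); i=1+np.argmax(st_[1:,4])
    cn=max(cv2.findContours((lab==i).astype(np.uint8),cv2.RETR_EXTERNAL,cv2.CHAIN_APPROX_NONE)[0],key=len)[:,0]+[a,b]
    for h in (0.006,):
        q=wplane(w,cn,h)[:,:2]*1000; print(k,bg,st_[i],[np.round(t,1) for t in cv2.minAreaRect(q.astype(np.float32))],"ellipse",[np.round(t,1) for t in cv2.fitEllipse(q.astype(np.float32))])
    x=img[b:d,a:c,::-1].copy(); cv2.drawContours(x,[cn-[a,b]],-1,(0,0,255),1); cv2.imwrite(f"pics/w_{k}.png",cv2.resize(x,None,fx=7,fy=7,interpolation=cv2.INTER_NEAREST))
# depth cloud around: check brush height & scissors
z=w["z_map"]; d=wray(w,np.c_[u.ravel(),v.ravel()]).reshape(480,640,3)*z[...,None]; T=w["world_from_camera"]; P=d@T[:3,:3].T+T[:3,3]
print("z brush",np.percentile(P[...,2][m],[5,50,95]).round(4),"table",np.median(P[...,2][(u>340)&(u<400)&(v>150)&(v<250)]))
bl=(H>100)&(H<125)&(S>120)&(u>400)&(v>240)&(v<340); print("scissors",P[bl].min(0).round(3),P[bl].max(0).round(3))
A=[cv2.resize(cv2.imread(f"pics/w_{k}.png"),(380,350)) for k in("s1","s2")]; cv2.imwrite("pics/w_s.png",np.hstack(A))
```

```text
brush ((425.66424560546875, -380.8545837402344), (159.8912811279297, 10.427925109863281), 11.748648643493652)
[[ 0.5047 -0.3648  0.006 ]
 [ 0.3455 -0.3975  0.006 ]
 [ 0.4319 -0.3798  0.006 ]] 0.16251878640248454 11.619273123059141
s1 107.0 [   6    4   37   44 1096] [array([ 436.7, -122.4]), array([51.1, 30.7]), np.float64(61.6)] ellipse [array([ 437.3, -121.8]), array([30.8, 51.6]), np.float64(155.0)]
s2 110.0 [  7   6  41  31 996] [array([ 440.8, -251.5]), array([23.1, 34.5]), np.float64(8.5)] ellipse [array([ 441.1, -252. ]), array([23.3, 34.4]), np.float64(7.8)]
z brush [0.0092 0.0116 0.0134] table 0.002636088390566116
scissors [ 0.357 -0.536  0.005] [ 0.504 -0.365  0.267]
```

View pics/w_s.png

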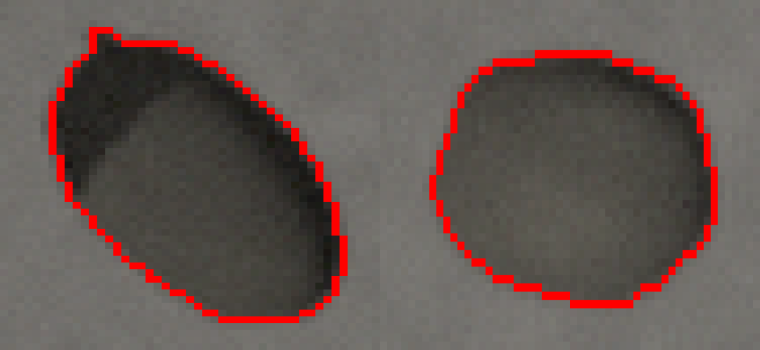

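Run:
```python
from rob import *
fingers.gripper_to(.04)
p=(.4257,-.381); q=quat(281.7)
ctrl.movep((*p,.05),q)
ctrl.move_straight((*p,.0),0.1); f0=st()["force"][2]
for z in (-.008,-.012,-.0155):
    ctrl.move_straight((*p,z),0.03); o=st()
    if o["force"][2]-f0>4: print("CONTACT"); break
w=optics.snapshot("wrist"); s=optics.snapshot("side")
cv2.imwrite("pics/j11.png",np.hstack([cv2.resize(s["color"][280:420,270:430,::-1],(400,350),interpolation=cv2.INTER_CUBIC),cv2.resize(w["color"][:,:,::-1],(400,350))]))
```

```text
t 28.0 pos [ 0.4261 -0.3815  0.0009] F [ 0.7 -0.3  0. ] open 0.0399
 t 28.4 pos [ 0.4257 -0.381  -0.0081] F [ 0.3 -0.  -0.1] open 0.0397
 t 28.7 pos [ 0.4256 -0.3809 -0.0122] F [ 0.2 -0.1  0.2] open 0.0401
 t 28.9 pos [ 0.4256 -0.3809 -0.0157] F [-0.4  0.2 -0.4] open 0.0398
```

View pics/j11.png

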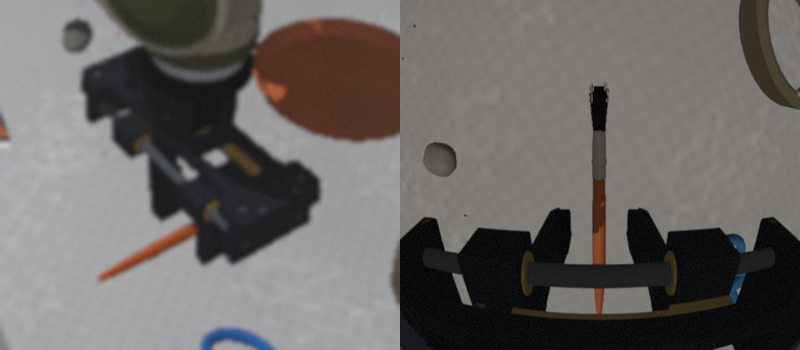

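Run:
```python
from rob import *
fingers.gripper_to(.004); o=st("grip"); 
p=(.4257,-.381)
ctrl.move_straight((*p,.05),0.1); st("lift")
ctrl.move_straight((*p,.17),0.2)
w=optics.snapshot("wrist")["color"][:,:,::-1]
T=(.606,.278)
ctrl.movep((.57,.12,.19),quat(310)); 
ctrl.movep((*T,.12),quat(351.8)); st("above tray")
w2=optics.snapshot("wrist")["color"][:,:,::-1]
cv2.imwrite("pics/j12.png",np.hstack([cv2.resize(w,(400,300)),cv2.resize(w2,(400,300))]))
```

```text
grip t 29.6 pos [ 0.4257 -0.381  -0.0155] F [ 0.1  0.1 -0.7] open 0.0084
lift t 30.4 pos [ 0.4255 -0.3807  0.0495] F [-0.1  0.6 -0.5] open 0.0082
above tray t 33.9 pos [0.6064 0.2768 0.1205] F [-0.3  0.2  0.1] open 0.0084
```

View pics/j12.png

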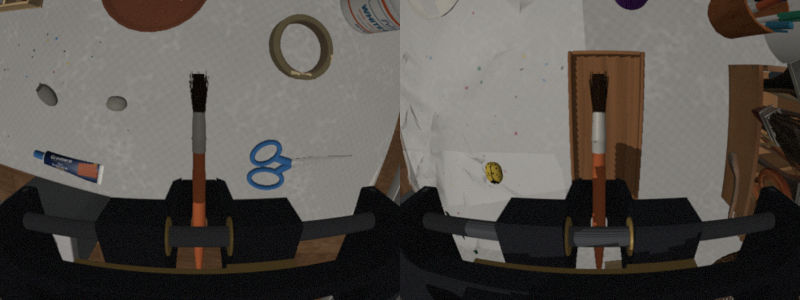

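The brush is held parallel to the tray and over its inside. Lowering with force checks.

Run:
```python
from rob import *
T=(.606,.278)
ctrl.move_straight((*T,.03),0.15); ctrl.move_straight((*T,-.003),0.08); f0=st()["force"][2]
for z in (-.006,-.008,-.0095,-.0105,-.0115):
    ctrl.move_straight((*T,z),0.03); o=st()
    if o["force"][2]-f0>2: print("contact"); break
fingers.gripper_to(.024); st("open")
ctrl.move_straight((*T,.05),0.1); st()
ctrl.move_straight((*T,.15),0.2)
s=optics.snapshot("scene")["color"][:,:,::-1]; w=optics.snapshot("wrist"); np.savez("wrist_t.npz",**w)
cv2.imwrite("pics/j13.png",np.hstack([cv2.resize(s[160:260,210:330],(400,333),interpolation=cv2.INTER_CUBIC),cv2.resize(w["color"][:,:,::-1],(400,333))]))
```

```text
t 35.2 pos [ 0.606   0.278  -0.0033] F [0.3 1.4 0.1] open 0.0084
 t 35.5 pos [ 0.6061  0.278  -0.0059] F [ 0.3 -0.2  0.6] open 0.0087
 t 35.7 pos [ 0.606   0.278  -0.0081] F [ 0.3  0.1 -0.1] open 0.0086
 t 36.0 pos [ 0.606   0.278  -0.0096] F [ 0.6  0.4 -0. ] open 0.0086
 t 36.2 pos [ 0.6061  0.278  -0.0104] F [ 0.2 -0.3  0.3] open 0.0086
 t 36.5 pos [ 0.6061  0.278  -0.0105] F [-2.6 -1.3  6.9] open 0.0088
contact
open t 36.9 pos [ 0.6059  0.278  -0.0117] F [-0.3  0.3 -0.9] open 0.0238
 t 37.6 pos [0.6057 0.2779 0.0494] F [-0.4  0.3 -0.2] open 0.0234
```

View pics/j13.png

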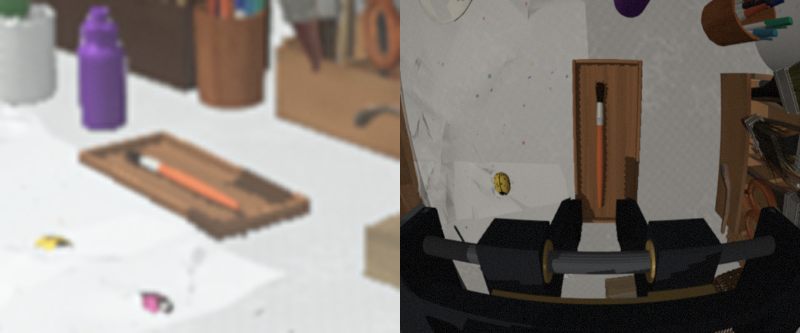

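The brush lies lengthwise inside the tray, at right-panel pixel (600,145). Now the long stone: hover and measure close up.

```bash
cat >> rob.py <<'E'
def stone(w,c,half=45,dark=12,h=.005):
    T=w["world_from_camera"]; p=T[:3,:3].T@(np.array([*c,h])-T[:3,3])
    uv=cv2.fisheye.distortPoints((p[:2]/p[2]).reshape(1,1,2),w["K"],np.zeros(4))[0,0]
    a,b=(uv-half).astype(int); d=int(2*half); a=max(a,0); b=max(b,0)
    g=cv2.cvtColor(w["color"],cv2.COLOR_RGB2GRAY)[b:b+d,a:a+d]; bg=np.median(g[g>60])
    mm=cv2.morphologyEx((g<bg-dark).astype(np.uint8),cv2.MORPH_OPEN,np.ones((3,3),np.uint8))
    n,lab,s,ce=cv2.connectedComponentsWithStats(mm)
    l=lab[int(uv[1]-b),int(uv[0]-a)]
    i=l if l else 1+np.argmax(s[1:,4])
    cn=max(cv2.findContours((lab==i).astype(np.uint8),cv2.RETR_EXTERNAL,cv2.CHAIN_APPROX_NONE)[0],key=len)[:,0]+[a,b]
    q=(wplane(w,cn,h)[:,:2]*1000).astype(np.float32)
    print("uv",uv.round(),"rect",[np.round(t,1) for t in cv2.minAreaRect(q)],"ell",[np.round(t,1) for t in cv2.fitEllipse(q)])
    x=w["color"][:,:,::-1].copy(); cv2.drawContours(x,[cn],-1,(0,0,255),1); return x
E
python3 - <<'E'
from rob import *
c=(.437,-.1225)
fingers.gripper_to(.06)
ctrl.movep((c[0],c[1],.15),quat(333)); st()
ctrl.move_straight((c[0],c[1],.09),0.2)
w=optics.snapshot("wrist"); np.savez("wrist_s1.npz",**w)
cv2.imwrite("pics/ws1.png",stone(w,c))
E
```

```text
t 40.7 pos [ 0.4375 -0.1222  0.1501] F [-0.9 -0.7  0.6] open 0.06
uv [318. 234.] rect [array([ 436.9, -123.9]), array([50.4, 28.1]), np.float64(63.1)] ell [array([ 437. , -123.7]), array([28.6, 51. ]), np.float64(151.5)]
```

View pics/ws1.png

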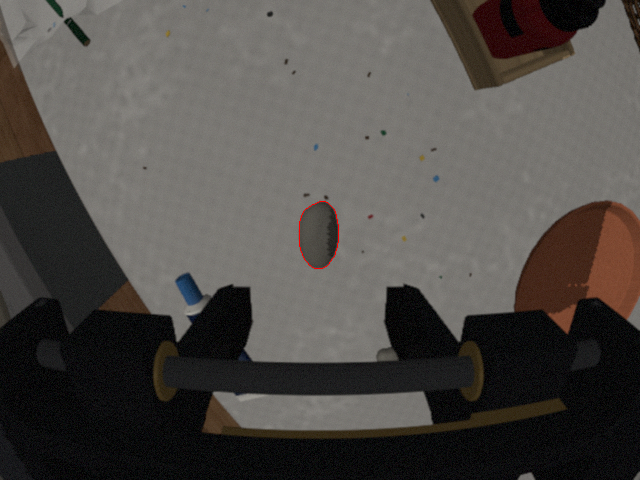

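The stone contour matches the spec: 50×28 mm, centred at (0.437,-0.124), width along 152°. I'll pick it and place it in the dish with the jaws along y, which keeps the gripper body clear of the basket.

Run:
```python
from rob import *
p=(.437,-.1238)
fingers.gripper_to(.048)
ctrl.movep((*p,.03),quat(332.2)); f0=st()["force"][2]
ctrl.move_straight((*p,-.008),0.1)
for z in (-.012,-.016):
    ctrl.move_straight((*p,z),0.04); o=st()
    if o["force"][2]-f0>4: print("CONTACT"); break
fingers.gripper_to(.018); o=st("grip"); 
ctrl.move_straight((*p,.08),0.15); st("lift")
w=optics.snapshot("wrist")["color"][:,:,::-1]
D=(.6305,-.244)
for d in (90,270): print(d,solver.solve_ik((*D,.0),quat(d)))
ctrl.movep((*D,.08),quat(270)); st("above dish")
w2=optics.snapshot("wrist")["color"][:,:,::-1]
cv2.imwrite("pics/j14.png",np.hstack([cv2.resize(w,(400,300)),cv2.resize(w2,(400,300))]))
```

```text
t 41.9 pos [ 0.4367 -0.1237  0.0301] F [-0.5 -0.7 -1. ] open 0.048
 t 42.7 pos [ 0.4371 -0.1239 -0.0117] F [ 0.  -0.1 -0.5] open 0.048
 t 43.0 pos [ 0.4369 -0.1238 -0.0162] F [ 0.2 -0.3  0.5] open 0.0478
grip t 43.4 pos [ 0.437  -0.1238 -0.0159] F [0.3 0.  0. ] open 0.0258
lift t 44.2 pos [ 0.4366 -0.1236  0.0794] F [-0.7 -0.4 -1.1] open 0.0257
90 [-5.43931153e-01  7.98695217e-01  1.18079772e+00 -4.44089210e-16
  1.16209971e+00 -2.11472748e+00]
270 [-5.43931153e-01  7.98695217e-01  1.18079772e+00 -4.44089210e-16
  1.16209971e+00  1.02686517e+00]
above dish t 45.3 pos [ 0.6299 -0.2435  0.0793] F [ 0.4 -0.2 -0.7] open 0.0261
```

View pics/j14.png

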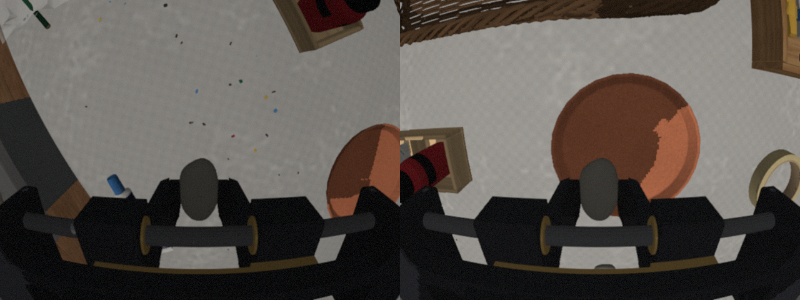

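Run:
```python
from rob import *
D=(.6305,-.244)
ctrl.move_straight((*D,.01),0.12); ctrl.move_straight((*D,-.006),0.06); f0=st()["force"][2]
for z in (-.008,-.0095,-.0105,-.0115,-.0125):
    ctrl.move_straight((*D,z),0.03); o=st()
    if o["force"][2]-f0>2: print("contact"); break
fingers.gripper_to(.036); st("open")
ctrl.move_straight((*D,.08),0.12); st("up")
p=(.441,-.2518)
fingers.gripper_to(.06)
ctrl.movep((*p,.09),quat(8)); o=st(); print(o["qpos"].round(2))
w=optics.snapshot("wrist"); x=stone(w,p)
s=optics.snapshot("scene")["color"][:,:,::-1]
cv2.imwrite("pics/j15.png",np.hstack([cv2.resize(s[230:330,380:520],(400,300),interpolation=cv2.INTER_CUBIC),cv2.resize(x,(400,300))]))
```

```text
t 46.5 pos [ 0.6303 -0.2439 -0.0064] F [-0.4 -0.3 -1.3] open 0.0262
 t 46.7 pos [ 0.6305 -0.244  -0.0079] F [-0.5 -0.3  0.3] open 0.0259
 t 47.0 pos [ 0.6304 -0.244  -0.0096] F [-0.8  0.6 -0. ] open 0.0261
 t 47.2 pos [ 0.6304 -0.244  -0.0106] F [-0.5  0.9 -0.2] open 0.0258
 t 47.5 pos [ 0.6306 -0.2441 -0.011 ] F [-1.9  1.   4. ] open 0.0259
contact
open t 47.8 pos [ 0.6304 -0.244  -0.0118] F [-0.1 -0.2 -1. ] open 0.0361
up t 48.7 pos [ 0.6301 -0.2438  0.0791] F [-0.2 -0.6 -1.3] open 0.0361
 t 51.0 pos [ 0.4412 -0.2519  0.09  ] F [-0.7 -0.2 -0. ] open 0.06
[-0.75  0.45  1.61  0.    1.09 -0.89]
uv [318. 233.] rect [array([ 441.5, -252. ]), array([23.6, 34.4]), np.float64(7.2)] ell [array([ 441.3, -252.1]), array([23.6, 34.7]), np.float64(6.1)]
```

View pics/j15.png

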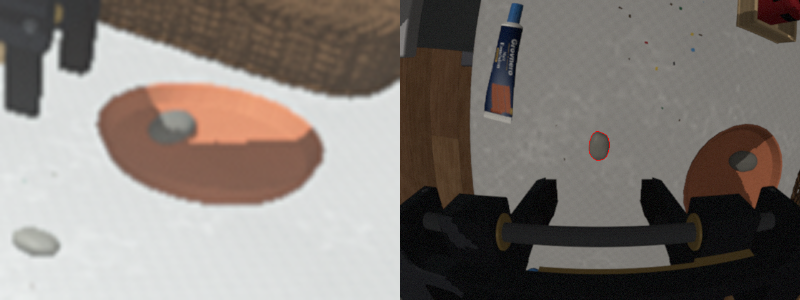

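The long stone lies flat in the dish. The short stone measures 34×23.6 mm at (0.4414,-0.252). I'll pick it and place it alongside.

Run:
```python
from rob import *
p=(.4414,-.252)
fingers.gripper_to(.042)
ctrl.move_straight((*p,.02),0.15,quat(7)); f0=st()["force"][2]
ctrl.move_straight((*p,-.010),0.1)
for z in (-.013,-.0165):
    ctrl.move_straight((*p,z),0.04); o=st()
    if o["force"][2]-f0>4: print("CONTACT"); break
fingers.gripper_to(.014); o=st("grip"); 
ctrl.move_straight((*p,.08),0.15); st("lift")
D=(.6305,-.302)
ctrl.movep((*D,.08),quat(270)); st("above dish")
w2=optics.snapshot("wrist")["color"][:,:,::-1]
s=optics.snapshot("scene")["color"][:,:,::-1]
cv2.imwrite("pics/j16.png",np.hstack([cv2.resize(s[200:330,380:540],(400,300),interpolation=cv2.INTER_CUBIC),cv2.resize(w2,(400,300))]))
```

```text
t 52.1 pos [ 0.4417 -0.2522  0.0205] F [ 0.  -0.1  0.2] open 0.0421
 t 52.8 pos [ 0.4415 -0.2521 -0.0127] F [-0.  -0.4  0.6] open 0.0418
 t 53.1 pos [ 0.4413 -0.2519 -0.0167] F [ 0.3 -0.7  0.4] open 0.0416
grip t 53.5 pos [ 0.4414 -0.252  -0.0165] F [-0.6  0.5  0.7] open 0.0209
lift t 54.3 pos [ 0.441  -0.2517  0.0793] F [ 0.3  0.3 -0.2] open 0.0204
above dish t 55.9 pos [ 0.6302 -0.302   0.0796] F [ 0.3  0.3 -0.2] open 0.0203
```

View pics/j16.png

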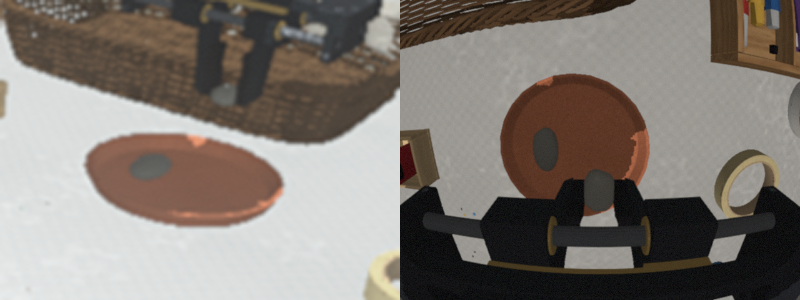

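Run:
```python
from rob import *
D=(.6305,-.302)
ctrl.move_straight((*D,.01),0.12); ctrl.move_straight((*D,-.006),0.06); f0=st()["force"][2]
for z in (-.008,-.0095,-.0105,-.0115,-.0125):
    ctrl.move_straight((*D,z),0.03); o=st()
    if o["force"][2]-f0>2: print("contact"); break
fingers.gripper_to(.030); st("open")
ctrl.move_straight((*D,.08),0.12); st("up")
ctrl.movep((.45,-.30,.22),quat(270)); st("away")
for n in ["scene","side","wrist"]:
    s=optics.snapshot(n); np.savez(n+"F.npz",**s); cv2.imwrite(f"pics/{n}F.png",s["color"][:,:,::-1])
```

```text
t 57.2 pos [ 0.6303 -0.3019 -0.0064] F [-0.8 -1.2  0.2] open 0.0207
 t 57.4 pos [ 0.6305 -0.302  -0.0079] F [1.  0.2 0.4] open 0.0207
 t 57.7 pos [ 0.6305 -0.302  -0.0096] F [-0.4  0.3 -0.6] open 0.0204
 t 57.9 pos [ 0.6305 -0.302  -0.0106] F [ 0.1 -1.1 -0.6] open 0.0206
 t 58.2 pos [ 0.6306 -0.3021 -0.0114] F [ 0.  -1.1  0.1] open 0.0204
 t 58.4 pos [ 0.6307 -0.3021 -0.0115] F [-2.1  0.7  6.5] open 0.0205
contact
open t 58.8 pos [ 0.6304 -0.3019 -0.0128] F [-0.2 -0.1 -1.1] open 0.03
up t 59.7 pos [ 0.6301 -0.3017  0.0791] F [0.1 0.2 1.2] open 0.0302
away t 60.6 pos [ 0.4505 -0.3     0.2191] F [ 0.3 -0.3  0.2] open 0.0301
```

View pics/wristF.png

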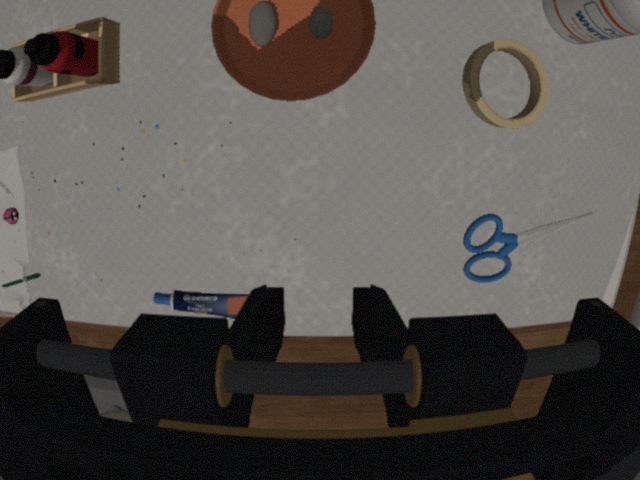

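View pics/sideF.png

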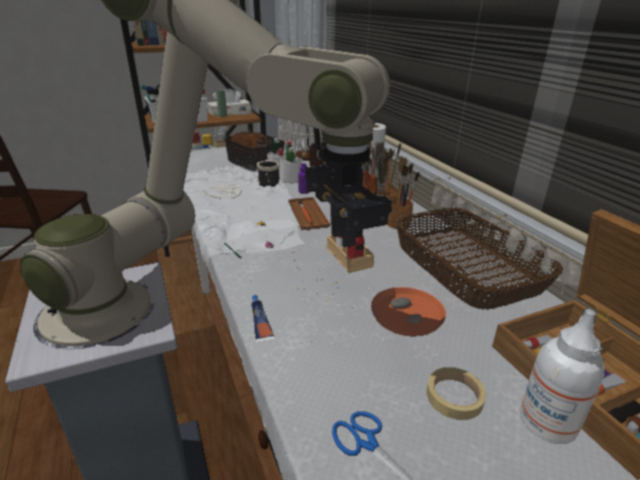

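The wrist view shows both stones flat in the dish at (263,24) and (320,22), with the bottles in the caddy at top left. Final numeric check from the scene camera.

Run:
```python
from rob import *
for n in ["scene","side"]:
    s,P,h=load(n,"F"); H,S,V=h[...,0],h[...,1],h[...,2]; X,Y,Z=P[...,0],P[...,1],P[...,2]
    box=lambda a,b,c,d:(X>a)&(X<b)&(Y>c)&(Y<d)
    print(n)
    for k,c in dict(white=(.585,.655,-.008,.056),red=(.585,.655,-.075,-.012)).items():
        b=P[box(*c)&(Z>.045)&(Z<.078)]; t=P[box(*c)&(Z>.095)&(Z<.108)]
        if len(b)>20: print(k,"body",circ(b,.0215)[0].round(4),"cap",circ(t,.015)[0].round(4) if len(t)>10 else 0,"top",np.percentile(P[box(*c)][:,2],99).round(4))
    for k,c,f in [("lp",(.41,.46,.09,.15),((H>140)&(H<175)&(S>60))),("ly",(.42,.49,.21,.29),((H>18)&(H<35)&(S>90)))]:
        m=box(*c)&f&(Z>0); print(k,m.sum(),P[m].mean(0).round(3) if m.any() else 0)
    m=box(.56,.70,-.34,-.20)&(S<70)&(Z>.006)&(Z<.04)
    for nm,lo,hi in (("long",-.274,-.2),("short",-.345,-.274)):
        q=P[m&(Y>lo)&(Y<hi)]; print(nm,len(q),q.mean(0).round(3),"zmax",np.percentile(q[:,2],97).round(4)) if len(q) else 0
    m=box(.56,.68,.17,.39)&(H<14)&(S>150)&(Z<.03); 
    print("brush",m.sum(),[np.round(t,3) for t in cv2.minAreaRect((P[m][:,:2]).astype(np.float32))]) if m.any() else 0
a=cv2.imread("pics/sceneF.png"); cv2.imwrite("pics/fin.png",cv2.resize(a[150:330,180:500],None,fx=2.5,fy=2.5,interpolation=cv2.INTER_CUBIC))
```

```text
scene
white body [0.6189 0.0233] cap [0.6226 0.0259] top 0.1108
red body [ 0.6189 -0.0436] cap [ 0.6204 -0.0426] top 0.1154
lp 23 [0.433 0.12  0.011]
ly 20 [0.449 0.25  0.013]
long 161 [ 0.617 -0.243  0.014] zmax 0.0177
short 96 [ 0.627 -0.306  0.013] zmax 0.0163
side
white body [0.619  0.0218] cap 0 top 0.0597
red body [ 0.6193 -0.0428] cap [ 0.6205 -0.0427] top 0.1059
lp 19 [0.433 0.119 0.015]
ly 15 [0.45  0.246 0.017]
long 169 [ 0.623 -0.244  0.017] zmax 0.0213
short 107 [ 0.621 -0.309  0.015] zmax 0.0196
brush 66 [array([0.605, 0.261]), array([0.13 , 0.017]), np.float64(79.495)]
```

View pics/fin.png

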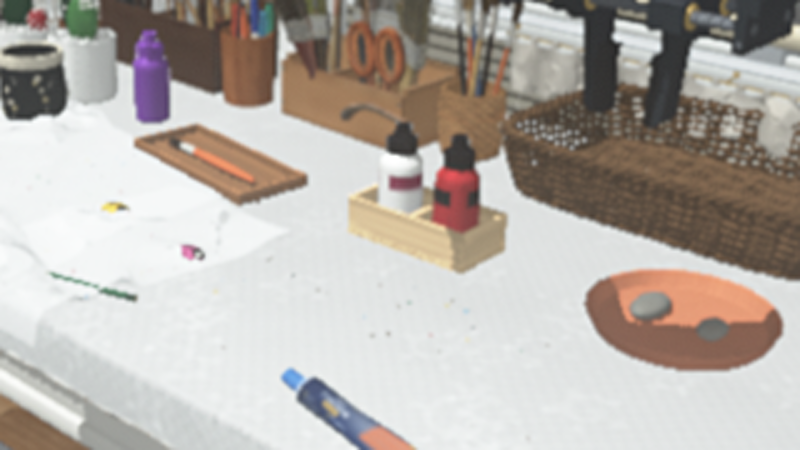

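Everything is in place: the bottles stand upright on the caddy floor, the brush lies in the tray, both stones are flat in the dish, and the ladybirds haven't moved. Handing in.

Run:
```python
from rob import *
ctrl.pause(0.3); st("end")
print(ticket.job_done())
```

```text
end t 61.1 pos [ 0.4502 -0.3     0.2197] F [-0.7 -0.9  0.1] open 0.0303
the job is handed in; nothing more can be done
None
```

The sort is done and handed in at about 61 s of the 131 s allowed. The white and red bottles went into the caddy (one per compartment), then the brush lengthwise into the tray, then the two grey stones flat in the dish, about 58 mm apart between centres.

**Last checks:**
- **Bottles:** both stand upright on the caddy floor, with tops at about 0.111 and 0.115 m. The side camera could not check the white one because the gripper hid it.
- **Stones:** tops are at about 0.016–0.021 m, which fits lying flat on the dish floor.
- **Brush:** it lies inside the tray along its length. Its orange handle measures within about 2° of the tray's axis in the side view.
- **Ladybirds:** they are within about 1 mm of where they started. The purple bottle was not touched.
- **Forces:** wrist readings between moves never passed about 7 N, at the gentle set-downs.

**Disagreements:** the real fingertips sit about 19–20 mm short of the reported TCP, though the brief says they coincide. Two cameras and a descent without contact confirmed this, and I corrected for it in every grasp and placement. The two fixed cameras also differ by about 3 mm in height.

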